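# Unlatch and open the bolt case

### The arm

A 6-joint arm with a two-finger parallel gripper is mounted at the origin on the work surface. World frame = base frame: x ahead of the robot, y to its left, z up, the work surface at z = 0. Lengths are in m, angles in rad, forces in N, time in s.
With the tool pointing down it reaches from about 0.3 to 0.775 m from the base axis. Payload 14.6 kg.
Tool frame: the origin (TCP) lies at the very end of the fingers, on their centre line; the grasp point (between the pads) lies 19 mm behind it (ctrl.grasp_offset is the distance from the TCP to the grasp point, in m); x points along the fingers, y is the direction in which the jaws open and shut, and the axes are right-handed (so a half turn about x gives the same grasp; the last joint's range is limited). The gripper opens to 94 mm and grips with 3 to 60 N. Pads are 16 mm wide; open, the fingers measure 119 mm over their backs; the gripper's body (75 mm by 177 mm) begins 78 mm behind the grasp point.
Start: joints at [-1.304, 0.3, 1.521, -0, 1.321, -0.067], TCP at [0.18, -0.52, 0.205] pointing down, gripper open.
Joint ranges: [-3.03, 3.03], [-0.79, 2.21], [0.23, 2.52], [-1.04, 4.18], [0, 3.07], [-2.55, 2.55]. Speed limits (rad/s): [2.22, 2.22, 2.57, 3.14, 3.14, 3.14].

### API

Orientations are given as [roll, pitch, yaw] about the fixed x, y, z axes, in that order (R = Rz(yaw) Ry(pitch) Rx(roll)).
In Python, from station import ctrl gives the robot as it stands. The module is installed in compiled form; this text tells all that it offers.
- The arm moves only by the tool send_rows, never from a script. Its argument "rows" is a list that holds one entry, the list of rows, each a list of 4 numbers: the shift along the world's x, y, z in mm, then the turn about the world's z in rad. A call has 1 to 12 rows; each row shifts and turns the commanded pose from where the row before left it; what a row does not reach is not made up. A row lasts 1/10 s, in which the tool goes at most 50 mm and 8.59 degrees, less where a joint would pass 70% of its speed; a pose out of reach is approached as far as the arm can. A call is refused whole if a number of a shift passes 50 or a number of a turn 0.15, either way. A call with a gripper value outside its range is refused whole. "grip" is the gripper's target within -1 to 1 (shut at 1, half-way at 0, fully open at -1), set as the call begins (left out, the last holds). The fingers move at their own pace and stop on an object; "newtons" is the grip in N (left out, the last holds). Time passes only in rows, so rows that do not move let the fingers close. It gives the time, the measured TCP pose, the force and the opening at its end, in the units of the state.
- ctrl.get_obs(): the state, without advancing time (a new reading comes with each control period).
- ctrl.camera(name): name is "scene" or "side" or "wrist"; returns (picture, depth): 384x512x3 uint8, red, green, blue; 384x512 float32, m along the optical axis (not along the pixel's ray), 0 where there is no reading.
- ctrl.camera_params(name): a dict with "vertical_fov" (degrees; the focal length in pixels is half the picture's height over the tangent of half this angle, whatever the lens; pixels are square), "cx", "cy" (the principal point, pixels), "cam_to_world" (4x4, takes a point from camera to world coordinates); the wrist camera has in their place "mount" (4x4, takes a point from camera to tool coordinates, whose origin is the TCP and whose axes are the tool frame's). Camera axes: x right, y up, looking along -z (the intrinsics and any distortion apply to the point x, -y, -z); pixel columns grow to the right and rows downward; lengths in m; the calibration is good to about 2 mm. The wrist camera is an equidistant fisheye: a pixel r from the principal point sees the ray r / f radians off the axis. A picture is of the moment at which its call begins: read the wrist's pose just before it. camera_params takes no time and is no camera call.
- ctrl.hand_in(): hands the job in, once; it reports no verdict.
The state is a dict: "time_s": time; "qpos": joint angles; "joint_vel": joint speeds; "tau": joint torques, N m; "ee_pos": TCP position; "eef_rot": TCP orientation; "force": force on the tool from outside, world axes, zero at the start; "moment": the same for the moment, N m; "grip_width": finger opening in m.
Only numpy, scipy, OpenCV 4.12 (cv2) and the standard library are available. Lean on these libraries where they do the work, as an engineer would, in place of code of your own. Each camera call takes 0.05 s, during which the arm holds its last target.

### The job

Open the larger of the two grey steel bolt cases on the bench: flip its front latch over so that the lever lies down away from the case, then lift the lid by its knob until it stands nearly upright and leave it standing there. Leave the smaller case latched.

Things in the scene. Friction and masses are not known exactly. Their poses are not given: they have to be found in the camera images.
- case: Larger of two grey steel cases, fixed to the bench: 170 mm deep (its x), 240 wide (y), 97 high with the lid shut. Origin: centre of its underside; x points from latched front to hinged back, y left, z up. The offsets in the next two entries (mm) are in this frame. Some 40 mm lie free above the lid between latch lever and knob. The lid rises only about 3 mm until the latch is open.
- case_latch (a joint): Latch lever at the larger case's front middle (y = 0): steel plate 34 wide, 4 thick, inner face at x -104, top at z 140, lip outward; its claw, up to z 103, reaches to x -91 over the lid. Turns about x -95, z 50. 0 rad: upright, locked; 1.75: swung out to -x and down, open. A spring resists the first 0.5 rad (3 to 5 N at the top), then snaps it open, where it stays.
- case_lid (a joint): Lid of the larger case, 6 mm plate, top at z 97 when shut; hinge line x 85, z 90, along y. Black round knob on it at x -43, y 0: head 32 in diameter, z 116 to 148, grip at z 133, on a 16 mm stem. 0 rad: shut; 1.57: upright; 1.75: stop. Opening takes the knob up and to +x. Stiff hinge: needs 5 to 10 N at the knob and stays where left.
- smallcase_latch (a joint): Latch lever of the smaller case, a bystander of the same make and height, but 130 mm deep and 150 mm wide. 0 rad: upright and locked (as it must stay); 1.75: open.
There are look-alikes about, which are no part of the job. Leave any red look-alike of the part that bears smallcase_latch alone.

How it is judged:
By the outcome, as a careful person would: the job done as asked, in the order asked, and still so for the second after the job is handed in, with the robot touching nothing.
It also fails if it takes over 40 s, if anything falls off the work surface, if the arm or the gripper's body presses on something with over 40 N, if the wrist force passes 120 N, or if a joint passes its speed limit or range.

## Working session

There is one attempt and no reset: what is moved stays moved. The work goes in short steps, Python scripts to look and compute and a tool call to move; the robot and the scene stay as the last step left them, time stands still between calls to the robot, and variables do not carry over. Pictures are saved under pics/ and viewed, and the job is handed in when it is done.

Besides the shell and the picture viewer there is one more tool, called after "Emit:" in YAML: its name, and indented under it one key for each argument. send_rows: Moves the arm, as the interface text tells. Its arguments: {"type":"object","properties":{"rows":{"type":"array"},"grip":{"type":"number"},"newtons":{"type":"number"}},"required":["rows"]}

```bash
mkdir -p pics; python3 - <<'E'
from station import ctrl
import cv2, numpy as np
o=ctrl.get_obs();print(o)
for n in ["scene","side"]:
    p,d=ctrl.camera(n); cv2.imwrite(f"pics/{n}0.png",p[:,:,::-1]); np.savez(f"{n}0.npz",p=p,d=d)
    print(n,ctrl.camera_params(n))
print(ctrl.camera_params("wrist"))
E
```

```text
{'time_s': 0.0, 'qpos': array([-1.30356242e+00,  3.00496475e-01,  1.52160730e+00,  2.26442173e-05,
        1.32069279e+00, -6.65839187e-02]), 'joint_vel': array([ 2.46669861e-04, -6.57622133e-04,  1.06308642e-03,  5.13120367e-05,
        7.38851450e-04, -3.06801395e-04]), 'tau': array([-3.95842537e-03, -5.31817281e+01, -3.52734482e+01,  7.07033440e-02,
        2.44013371e-02, -5.81030963e-05]), 'ee_pos': array([ 0.18014801, -0.51937199,  0.20486132]), 'eef_rot': array([-1.65559628,  1.56959221,  1.81980858]), 'force': array([-0.01644342,  0.04879339, -0.47283524]), 'moment': array([-0.01740944,  0.03690666, -0.00292967]), 'grip_width': 0.09386184703706958}
scene {'vertical_fov': 55.210531184600605, 'cx': 254.22071900654, 'cy': 195.12527305929385, 'cam_to_world': array([[-0.11409738, -0.62918063,  0.76883907,  1.16185419],
       [ 0.99344441, -0.07776615,  0.08378925,  0.06153679],
       [ 0.00707108,  0.77335901,  0.63392889,  0.67260785],
       [ 0.        ,  0.        ,  0.        ,  1.        ]])}
side {'vertical_fov': 45.17058904008792, 'cx': 260.06984011379376, 'cy': 190.7202983973884, 'cam_to_world': array([[-0.69861213,  0.34644608, -0.62603212, -0.11269992],
       [-0.71527252, -0.36025081,  0.59883602,  0.55039461],
       [-0.01806419,  0.86613768,  0.49947894,  0.54731242],
       [ 0.        ,  0.        ,  0.        ,  1.        ]])}
{'vertical_fov': 65.70646984690485, 'cx': 255.18725031059594, 'cy': 191.30420426201505, 'mount': array([[ 1.19402655e-04,  2.32823548e-01, -9.72518988e-01,
        -1.79594628e-01],
       [ 9.99998863e-01,  1.43407941e-03,  4.66098843e-04,
        -6.36093421e-05],
       [ 1.50318824e-03, -9.72517938e-01, -2.32823112e-01,
        -6.62341842e-02],
       [ 0.00000000e+00,  0.00000000e+00,  0.00000000e+00,
         1.00000000e+00]])}
```

View pics/scene0.png

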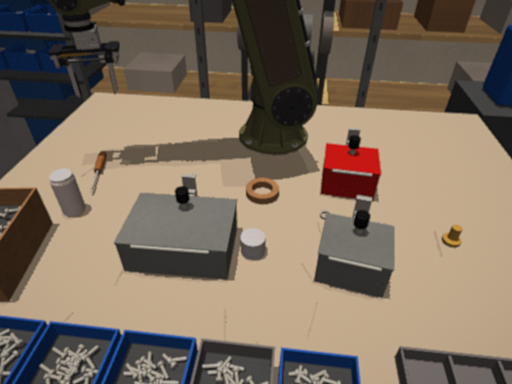

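View pics/side0.png

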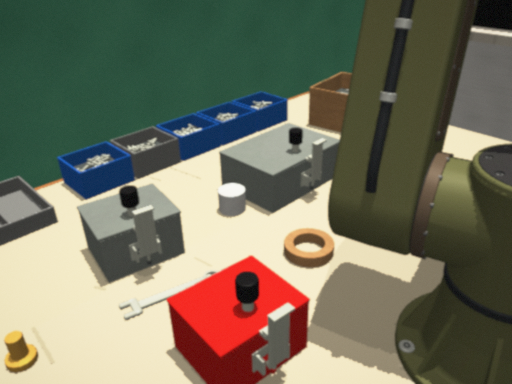

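The larger case is at scene (182,232), with its knob at (182,195) and its latch at (190,185). Next I'll measure the lid plane, knob and lever.

```bash
cat > h.py <<'E'
import numpy as np
from station import ctrl
def cloud(n,d):
    P=ctrl.camera_params(n);f=192/np.tan(np.radians(P['vertical_fov'])/2)
    v,u=np.mgrid[0:384,0:512]
    c=np.stack([(u-P['cx'])/f*d,-(v-P['cy'])/f*d,-d],-1)
    T=P['cam_to_world'];return c@T[:3,:3].T+T[:3,3]
E
python3 - <<'E'
from h import *
import cv2
for n,roi in [("scene",(110,245,165,280)),("side",(215,345,115,210))]:
    z=np.load(n+"0.npz");X=cloud(n,z['d']);p=z['p'].astype(int)
    a,b,c,e=roi; m=np.zeros((384,512),bool);m[c:e,a:b]=1
    m&=z['d']>0
    t=m&(abs(X[...,2]-.097)<.006)&(p.max(-1)-p.min(-1)<40)
    q=X[t];print(n,t.sum(),np.median(q[:,2]))
    r=cv2.minAreaRect((q[:,:2]*1000).astype(np.float32));print(r,cv2.boxPoints(r).round(1).tolist())
    k=m&(X[...,2]>.118)&(X[...,2]<.152)&(p.max(-1)<60);q=X[k];print('knob',k.sum(),q.min(0),q.max(0),q.mean(0))
    l=m&(X[...,2]>.106)&(X[...,2]<.15)&(p.min(-1)>75);q=X[l];print('lever',l.sum(),q.min(0),q.max(0),q.mean(0))
E
```

```text
scene 5734 0.09617054628520777
((563.413330078125, -174.98597717285156), (198.85853576660156, 243.91482543945312), 1.180670142173767) [[461.5, -55.099998474121094], [466.5, -299.0], [665.2999877929688, -294.8999938964844], [660.2999877929688, -51.0]]
knob 198 [ 0.51247853 -0.18795018  0.11805819] [ 0.54510231 -0.15967676  0.15066878] [ 0.53495192 -0.17273935  0.13930078]
lever 78 [ 0.45138105 -0.19305515  0.10764896] [ 0.53865791 -0.15944946  0.14810054] [ 0.46991429 -0.17409373  0.13571273]
side 2999 0.09694289549035767
((559.1359252929688, -174.96859741210938), (197.63333129882812, 246.4883270263672), 1.960591197013855) [[456.20001220703125, -55.20000076293945], [464.6000061035156, -301.5], [662.0999755859375, -294.79998779296875], [653.7000122070312, -48.400001525878906]]
knob 170 [ 0.50775045 -0.18071943  0.11815552] [ 0.5345857  -0.1583253   0.15045238] [ 0.51961981 -0.16669504  0.13706101]
lever 218 [ 0.45193147 -0.19420651  0.1061228 ] [ 0.54142369 -0.15714841  0.14981213] [ 0.47619855 -0.17533223  0.12661317]
```

```bash
python3 - <<'E'
from h import *
import cv2
for n,roi in [("scene",(110,245,165,280)),("side",(215,345,115,210))]:
    z=np.load(n+"0.npz");X=cloud(n,z['d'])
    a,b,c,e=roi; m=np.zeros((384,512),bool);m[c:e,a:b]=1
    m&=z['d']>0
    t=m&(abs(X[...,2]-.097)<.004)
    q=X[t]*1000
    def edge(ax,lo,hi,side):
        o=1-ax;pts=[]
        for s in np.arange(lo,hi,6):
            w=q[(q[:,ax]>=s)&(q[:,ax]<s+6)]
            if len(w)>4: pts.append((s+3,(np.max if side>0 else np.min)(w[:,o])))
        pts=np.array(pts);
        if len(pts)<3: return None
        k=np.polyfit(pts[:,0],pts[:,1],1);r=abs(pts[:,1]-np.polyval(k,pts[:,0]));g=r<=np.median(r)*2.5+.5
        k=np.polyfit(pts[g,0],pts[g,1],1);return k[0].round(4),np.polyval(k,(lo+hi)/2).round(1),r.max().round(1)
    print(n,'back',edge(1,-285,-65,1),'left',edge(0,510,640,1),'right',edge(0,510,640,-1),'frontL',edge(1,-150,-65,-1),'frontR',edge(1,-285,-200,-1))
    l=m&(X[...,2]>.108)&(X[...,2]<.145)&(X[...,0]<.485);L=X[l]*1000
    print('lever',len(L),np.median(L,0),np.percentile(L,[2,98],0).round(1).tolist(), cv2.minAreaRect(L[:,:2].astype(np.float32)))
    k=m&(X[...,2]>.120)&(X[...,2]<.15)&(X[...,0]>.5)&(X[...,0]<.56);K=X[k]*1000
    A=np.c_[2*K[:,:2],np.ones(len(K))];side=K[K[:,2]<142];A=np.c_[2*side[:,:2],np.ones(len(side))]
    s=np.linalg.lstsq(A,(side[:,:2]**2).sum(1),rcond=None)[0];print('knob',len(K),s[:2],np.sqrt(s[2]+s[0]**2+s[1]**2),'top',np.median(K[K[:,2]>145],0) if (K[:,2]>145).any() else 0,K[:,2].max())
E
```

```text
scene back (np.float64(-0.024), np.float64(659.1), np.float64(3.9)) left (np.float64(0.0206), np.float64(-53.7), np.float64(1.1)) right (np.float64(0.0151), np.float64(-295.3), np.float64(1.2)) frontL (np.float64(-0.0207), np.float64(484.5), np.float64(2.2)) frontR (np.float64(0.0413), np.float64(488.1), np.float64(14.6))
lever 179 [ 465.13313678 -176.4676374   128.75125539] [[453.8, -192.5, 109.7], [468.5, -159.9, 140.8]] ((460.1479797363281, -176.26727294921875), (17.530725479125977, 33.60479736328125), 0.1294536143541336)
knob 212 [ 527.43770764 -175.45780829] 14.966744950865898 top [ 528.6956734  -175.34145149  147.86294443] 149.93403890698664
side back (np.float64(-0.0152), np.float64(653.2), np.float64(6.8)) left (np.float64(0.025), np.float64(-52.9), np.float64(1.1)) right (np.float64(0.0113), np.float64(-295.1), np.float64(3.6)) frontL (np.float64(-0.0222), np.float64(481.9), np.float64(1.5)) frontR (np.float64(0.2241), np.float64(490.4), np.float64(17.3))
lever 158 [ 461.89090586 -174.32092289  126.05133044] [[452.4, -193.1, 108.8], [465.9, -160.3, 141.4]] ((459.63311767578125, -175.6130828857422), (15.079739570617676, 37.08347702026367), 0.6043587923049927)
knob 215 [ 525.12155844 -174.4389343 ] 13.618287014237106 top [ 523.97712645 -172.96649148  148.73749249] 149.9449541122811
```

```bash
python3 - <<'E'
from h import *
from scipy.spatial.transform import Rotation as R
o=ctrl.get_obs();print(R.from_euler('xyz',o['eef_rot']).as_matrix().round(3))
z=np.load("scene0.npz");X=cloud("scene",z['d'])
q=X[165:220,48:90].reshape(-1,3);q=q[q[:,2]>.03];print('can',q.min(0),q.max(0))
E
```

```text
[[-0.     0.328 -0.945]
 [ 0.001 -0.945 -0.328]
 [-1.    -0.001 -0.   ]]
can [ 0.44298469 -0.54001112  0.03006249] [1.16185419 0.06153679 0.67260785]
```

Emit:
send_rows:
  rows:
    - [[26, 29, 0, -0.026], [26, 29, 0, -0.026], [26, 29, 0, -0.026], [26, 29, 0, -0.026], [26, 29, 0, -0.026], [26, 29, 0, -0.026], [26, 29, 0, -0.026], [26, 29, 0, -0.026], [26, 29, 0, -0.026], [26, 29, 0, -0.026], [26, 29, 0, -0.026], [23, 25, 0, -0.028]]
  grip: 1
  newtons: 35

```text
time_s: 1.3
ee_pos: [0.4901, -0.174, 0.2052]
eef_rot: [-0.494, 1.57, 2.667]
force: [-0.1, -0.6, 0.3]
grip_width: 0.0018
```

Emit:
send_rows:
  rows:
    - [[0, 0, 0, 0], [0, 0, 0, 0], [0, 0, 0, 0]]

```text
time_s: 1.6
ee_pos: [0.4886, -0.1763, 0.2053]
eef_rot: [-0.124, 1.57, 3.037]
force: [0.5, 0.4, 0.5]
grip_width: 0.0004
```

```bash
python3 - <<'E'
from h import *
from scipy.spatial.transform import Rotation as R
import cv2
o=ctrl.get_obs();print(o['time_s'],o['ee_pos'],o['force'],o['grip_width'],R.from_euler('xyz',o['eef_rot']).as_matrix().round(3))
p,d=ctrl.camera("wrist"); cv2.imwrite("pics/w1.png",p[:,:,::-1]);np.savez("w1.npz",p=p,d=d,e=o['ee_pos'],r=o['eef_rot'])
p,d=ctrl.camera("side"); cv2.imwrite("pics/s1.png",p[:,:,::-1])
E
```

```text
1.6 [ 0.48860557 -0.17626995  0.20526637] [0.47117728 0.353493   0.46247667] 0.00035524840384921493 [[-0.001  0.019 -1.   ]
 [ 0.    -1.    -0.019]
 [-1.    -0.     0.001]]
```

View pics/w1.png

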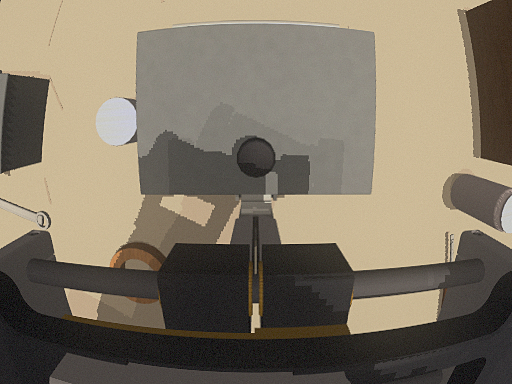

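View pics/s1.png

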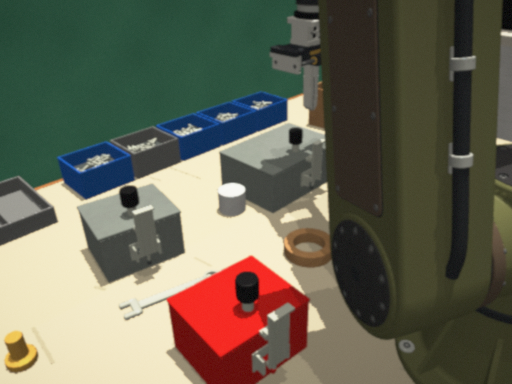

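The wrist view has the knob at (256,157), the lid below the hand, and the lever around (257,205) behind the fingertips. I'll check the knob position from this view.

```bash
python3 - <<'E'
from h import *
from scipy.spatial.transform import Rotation as R
z=np.load("w1.npz");P=ctrl.camera_params("wrist");f=192/np.tan(np.radians(P['vertical_fov'])/2)
def pt(u,v,h):
    x,y=u-P['cx'],v-P['cy'];r=np.hypot(x,y);t=r/f
    c=np.array([x/r*np.sin(t),-y/r*np.sin(t),-np.cos(t)])
    M=P['mount'];Rt=R.from_euler('xyz',z['r']).as_matrix()
    d=Rt@M[:3,:3]@c;o=Rt@M[:3,3]+z['e'];return (o+d*(h-o[2])/d[2])*1000
print('knob top',pt(256,157,.148),'corners',[pt(*c,.097).round(1).tolist() for c in [(138,33),(375,33),(372,194),(140,194)]],'lever',pt(257,210,.14))
E
```

```text
knob top [ 526.36877067 -176.31816295  148.        ] corners [[649.6, -54.0, 97.0], [654.4, -295.8, 97.0], [485.2, -299.4, 97.0], [480.8, -55.4, 97.0]] lever [ 479.6785267  -178.06470861  140.        ]
```

Emit:
send_rows:
  rows:
    - [[0, 0, -20, 0], [0, 0, -20, 0], [0, 0, -20, 0], [0, 0, -15, 0], [0, 0, -10, 0], [0, 0, -2, 0], [0, 0, 0, 0], [0, 0, 0, 0]]

```text
time_s: 2.5
ee_pos: [0.4895, -0.1759, 0.1192]
eef_rot: [2.721, 1.57, -0.401]
force: [-0.2, 0.1, -1.2]
grip_width: 0.0005
```

Emit:
send_rows:
  rows:
    - [[-8, 0, 0, 0], [-8, 0, 0, 0], [-8, 0, 0, 0], [-6, 0, 0, 0], [-6, 0, 0, 0], [0, 0, 0, 0]]

```text
time_s: 3.1
ee_pos: [0.4525, -0.1757, 0.1186]
eef_rot: [0.169, 1.571, -2.953]
force: [0.8, 0.7, 1.7]
grip_width: 0.0005
```

Emit:
send_rows:
  rows:
    - [[-6, 0, 0, 0], [-6, 0, 0, 0], [-6, 0, 0, 0], [-6, 0, 0, 0], [-6, 0, 0, 0], [-6, 0, 0, 0], [0, 0, 0, 0]]

```text
time_s: 3.8
ee_pos: [0.4166, -0.1757, 0.1185]
eef_rot: [-0.12, 1.571, 3.041]
force: [0.5, 0.7, 0.3]
grip_width: 0.0005
```

```bash
python3 - <<'E'
from h import *
import cv2
o=ctrl.get_obs();print(o['time_s'],o['ee_pos'],o['force'])
for n in ["side","wrist","scene"]:
    p,d=ctrl.camera(n); cv2.imwrite(f"pics/{n}2.png",p[:,:,::-1])
E
```

```text
3.8 [ 0.41655454 -0.17565003  0.11849714] [0.5488472  0.72344311 0.33568178]
```

View pics/scene2.png

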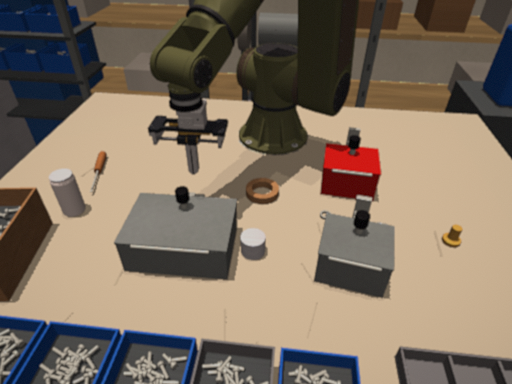

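View pics/wrist2.png

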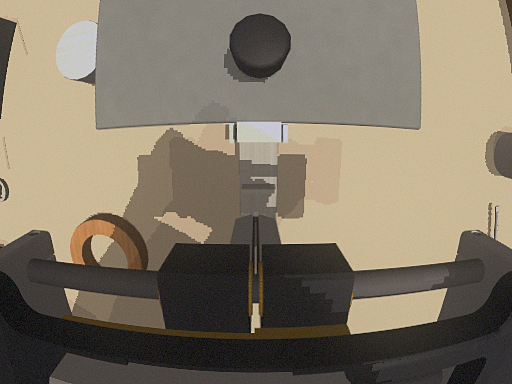

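View pics/side2.png

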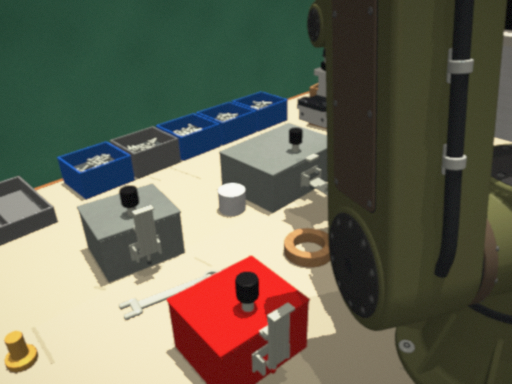

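The latch is open: the wrist view shows the lever lying flat at (258,165). Next is the knob.

Emit:
send_rows:
  rows:
    - [[0, 0, 25, 0], [0, 0, 30, 0], [10, 0, 30, 0], [25, 0, 0, 0], [25, 0, 0, 0], [25, 0, 0, 0], [20, 0, 0, 0], [5, 0, 0, 0], [0, 0, 0, 0], [0, 0, 0, 0]]
  grip: -1

```text
time_s: 4.95
ee_pos: [0.5266, -0.1756, 0.2034]
eef_rot: [-0.154, 1.57, 3.008]
force: [-0.0, 0.5, -0.5]
grip_width: 0.0773
```

```bash
python3 - <<'E'
from h import *
import cv2
o=ctrl.get_obs();print(o['time_s'],o['ee_pos'],o['force'],o['grip_width'])
p,d=ctrl.camera("wrist"); cv2.imwrite(f"pics/wrist3.png",p[:,:,::-1])
E
```

```text
4.95 [ 0.5265666  -0.1756281   0.20339896] [-0.02841902  0.46206435 -0.52438682] 0.07726681379418092
```

View pics/wrist3.png

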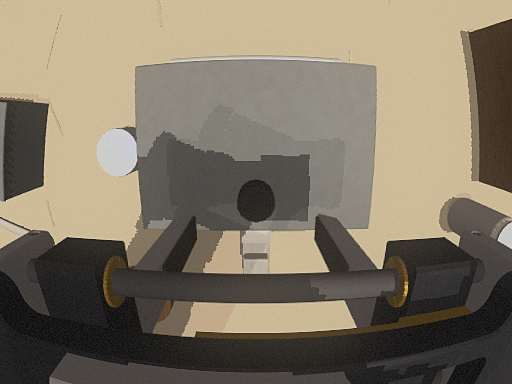

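The open jaws straddle the knob, which is at (256,200). I'll descend 88 mm and grip it.

Emit:
send_rows:
  rows:
    - [[0, 0, -20, 0], [0, 0, -20, 0], [0, 0, -20, 0], [0, 0, -15, 0], [0, 0, -10, 0], [0, 0, -3, 0], [0, 0, 0, 0], [0, 0, 0, 0]]

```text
time_s: 5.8
ee_pos: [0.5275, -0.1758, 0.1163]
eef_rot: [2.745, 1.57, -0.377]
force: [0.4, -0.8, 0.6]
grip_width: 0.0937
```

Emit:
send_rows:
  rows:
    - [[0, 0, 0, 0], [0, 0, 0, 0], [0, 0, 0, 0], [0, 0, 0, 0], [0, 0, 0, 0], [0, 0, 0, 0], [0, 0, 0, 0], [0, 0, 0, 0]]
  grip: 1
  newtons: 35

```text
time_s: 6.6
ee_pos: [0.5272, -0.1756, 0.1154]
eef_rot: [-0.438, 1.571, 2.724]
force: [0.3, 0.2, 0.1]
grip_width: 0.0334
```

```bash
python3 - <<'E'
from h import *
import cv2
o=ctrl.get_obs();print(o['time_s'],o['ee_pos'],o['force'],o['grip_width'])
p,d=ctrl.camera("scene"); cv2.imwrite(f"pics/scene4.png",p[:,:,::-1])
# knob arc deltas per 0.1 rad
r=np.hypot(128,43);a0=np.arctan2(43,-128)
th=np.arange(0,1.61,.1);x=r*np.cos(a0-th);z=r*np.sin(a0-th)
print(np.c_[th[1:],np.diff(x),np.diff(z)].round(1).tolist())
E
```

```text
6.6 [ 0.52717451 -0.17564252  0.1154115 ] [0.25723524 0.1641835  0.10849705] 0.03344475986861543
[[0.1, 4.9, 12.6], [0.2, 6.2, 12.0], [0.3, 7.3, 11.3], [0.4, 8.4, 10.5], [0.5, 9.4, 9.7], [0.6, 10.4, 8.7], [0.7, 11.2, 7.6], [0.8, 11.9, 6.4], [0.9, 12.4, 5.2], [1.0, 12.9, 3.9], [1.1, 13.2, 2.6], [1.2, 13.4, 1.3], [1.3, 13.5, -0.0], [1.4, 13.4, -1.4], [1.5, 13.2, -2.7], [1.6, 12.9, -4.0]]
```

View pics/scene4.png

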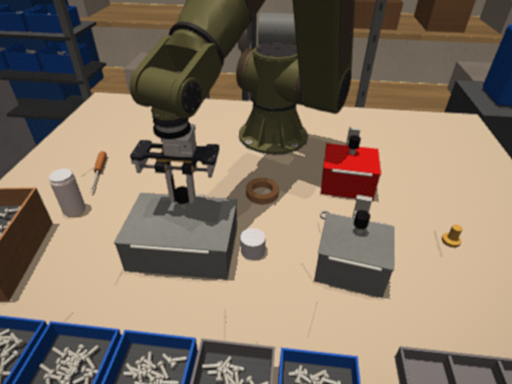

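The knob is held, at 33 mm opening. I'll lift it along the hinge arc.

Emit:
send_rows:
  rows:
    - [[2, 0, 6.3, 0], [2.5, 0, 6.3, 0], [3, 0.1, 6, 0], [3.2, 0.1, 6, 0], [3.6, 0.1, 5.7, 0], [3.7, 0.1, 5.6, 0], [4.1, 0.1, 5.3, 0], [4.3, 0.1, 5.2, 0], [4.6, 0.1, 4.9, 0], [4.8, 0.1, 4.8, 0], [0, 0, 0, 0]]

```text
time_s: 7.75
ee_pos: [0.5635, -0.1751, 0.1719]
eef_rot: [2.127, 1.57, -0.995]
force: [3.6, -4.1, -6.3]
grip_width: 0.0313
```

```bash
python3 - <<'E'
from h import *
import cv2
o=ctrl.get_obs();print(o['time_s'],o['ee_pos'],o['force'],o['moment'],o['grip_width'])
p,d=ctrl.camera("scene"); cv2.imwrite(f"pics/scene5.png",p[:,:,::-1])
E
```

```text
7.75 [ 0.56351401 -0.17507993  0.17193352] [ 3.60793351 -4.14739528 -6.32527906] [-0.78995951 -0.27489103  0.036185  ] 0.031336758922476525
```

View pics/scene5.png

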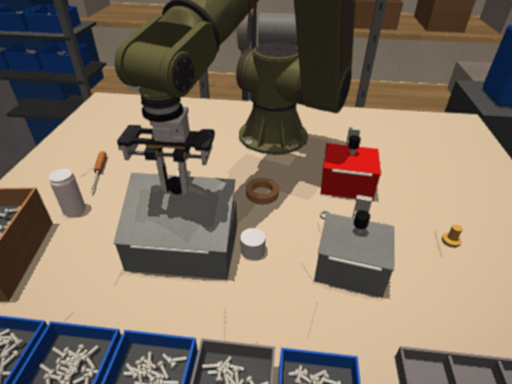

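The lid is rising, and the 7 N at the knob matches the stiff hinge. I'll continue.

Emit:
send_rows:
  rows:
    - [[5.1, 0, 4.4, 0], [5.3, 0, 4.3, 0], [5.5, 0, 3.9, 0], [5.7, 0, 3.7, 0], [5.9, 0, 3.3, 0], [6, 0, 3.1, 0], [6.2, 0, 2.7, 0], [6.2, 0, 2.5, 0], [6.4, 0, 2.1, 0], [6.5, 0, 1.8, 0], [0, 0, 0, 0]]

```text
time_s: 8.9
ee_pos: [0.6231, -0.174, 0.2039]
eef_rot: [-2.617, 1.569, 0.545]
force: [1.5, 5.2, -5.4]
grip_width: 0.0312
```

```bash
python3 - <<'E'
from h import *
import cv2
o=ctrl.get_obs();print(o['time_s'],o['ee_pos'],o['force'],o['moment'],o['grip_width'])
p,d=ctrl.camera("scene"); cv2.imwrite(f"pics/scene6.png",p[:,:,::-1])
E
```

```text
8.9 [ 0.62306267 -0.17397276  0.20388474] [ 1.54401036  5.189534   -5.41436298] [ 0.94977309 -0.22630646 -0.0350111 ] 0.03120842196317973
```

View pics/scene6.png

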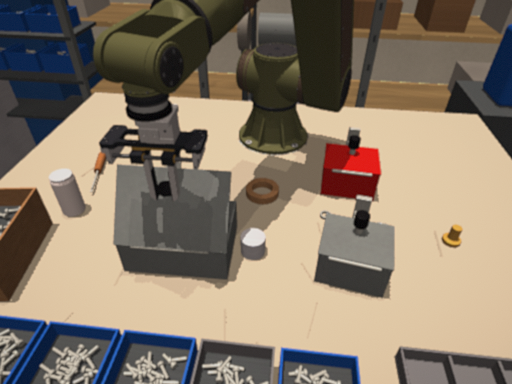

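Emit:
send_rows:
  rows:
    - [[6.6, 0.1, 1.5, 0], [6.6, 0.1, 1.1, 0], [6.7, 0.1, 0.8, 0], [6.7, 0.1, 0.5, 0], [6.7, 0.1, 0.2, 0], [6.8, 0.1, -0.2, 0], [6.7, 0.1, -0.5, 0], [6.7, 0.1, -0.9, 0], [6.6, 0.1, -1.2, 0], [6.6, 0.1, -1.5, 0], [6.5, 0.1, -1.9, 0], [0, 0, 0, 0]]

```text
time_s: 10.15
ee_pos: [0.6969, -0.1725, 0.2033]
eef_rot: [-3.045, 1.566, 0.117]
force: [3.0, 6.2, 2.7]
grip_width: 0.0309
```

```bash
python3 - <<'E'
from h import *
import cv2
o=ctrl.get_obs();print(o['time_s'],o['ee_pos'],o['force'],o['moment'],o['grip_width'])
for n in ["scene","side"]:
    p,d=ctrl.camera(n); cv2.imwrite(f"pics/{n}7.png",p[:,:,::-1]);np.savez(n+"7.npz",p=p,d=d)
    X=cloud(n,d)
    for ys in (-.28,-.26,-.24,-.11,-.09,-.07):
        m=(d>0)&(abs(X[...,1]-ys)<.009)&(X[...,2]>.11)&(X[...,2]<.25)&(X[...,0]>.58)&(X[...,0]<.72)
        q=X[m]
        if len(q)>10:
            k=np.polyfit(q[:,2],q[:,0],1);print(n,ys,len(q),'tilt rad',1.5708+np.arctan(k[0]),'rms',np.std(q[:,0]-np.polyval(k,q[:,2])),q[:,2].max())
E
```

```text
10.15 [ 0.69690958 -0.17250599  0.20328094] [2.99462257 6.15485775 2.67652263] [ 1.21551088 -0.32792959 -0.08214114] 0.030885700008128923
scene -0.28 481 tilt rad 1.433183738597705 rms 0.0009911162920328927 0.24373787211827752
scene -0.26 435 tilt rad 1.4369136722803815 rms 0.0010237216911081622 0.24119676124836903
scene -0.24 388 tilt rad 1.4353919461130484 rms 0.0009431433744889011 0.23002993308357783
scene -0.11 521 tilt rad 1.436308097057695 rms 0.0010431986954831049 0.24955192388029895
scene -0.09 532 tilt rad 1.4370483859668657 rms 0.0010198681631258771 0.24998507991636526
scene -0.07 535 tilt rad 1.4336948586678586 rms 0.0010082878008585221 0.2499159773678537
side -0.26 57 tilt rad 1.4193746487255843 rms 0.0013481523721349364 0.15443510060370552
side -0.24 120 tilt rad 1.430261914216148 rms 0.0011546744257458614 0.19376748643153263
side -0.11 317 tilt rad 1.4370004090870219 rms 0.0012269973375367347 0.24947132225723595
side -0.09 335 tilt rad 1.4361334840374727 rms 0.001310784466950915 0.2498414313937503
side -0.07 391 tilt rad 1.4331208224086032 rms 0.0018804611893089203 0.249781478903273
```

View pics/scene7.png

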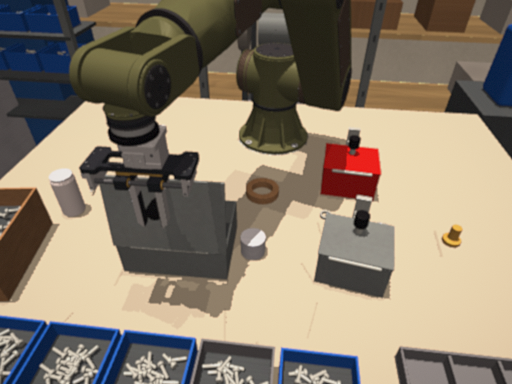

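View pics/side7.png

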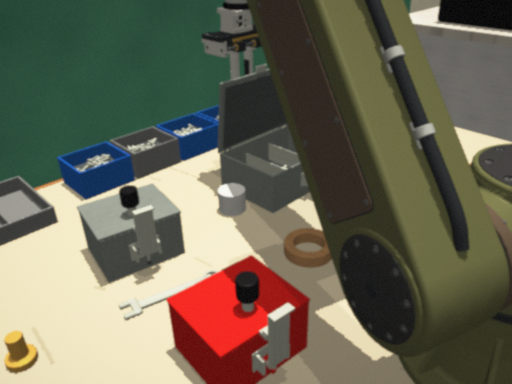

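The lid is at 1.435 rad by depth in both views. I'll go another 0.11 rad.

Emit:
send_rows:
  rows:
    - [[5, 0.3, -0.7, 0], [5, 0.3, -0.9, 0], [5, 0.3, -1.1, 0], [0, 0, 0, 0], [0, 0, 0, 0]]

```text
time_s: 10.75
ee_pos: [0.7107, -0.1722, 0.1992]
eef_rot: [-2.941, 1.569, 0.221]
force: [1.2, 5.4, -2.5]
grip_width: 0.0305
```

```bash
cat > tilt.py <<'E'
from h import *
import cv2,sys
def tilt(tag):
    o=ctrl.get_obs();print(o['time_s'],o['ee_pos'],o['force'],o['grip_width'])
    for n in ["scene","side"]:
        p,d=ctrl.camera(n); cv2.imwrite(f"pics/{n}{tag}.png",p[:,:,::-1])
        X=cloud(n,d)
        for ys in (-.26,-.09):
            m=(d>0)&(abs(X[...,1]-ys)<.009)&(X[...,2]>.11)&(X[...,2]<.25)&(X[...,0]>.58)&(X[...,0]<.72)
            q=X[m]
            if len(q)>60: k=np.polyfit(q[:,2],q[:,0],1);print(n,ys,len(q),1.5708+np.arctan(k[0]))
tilt(sys.argv[1])
E
python3 tilt.py 8
```

```text
10.75 [ 0.71073721 -0.17219145  0.19915569] [ 1.15143323  5.41503415 -2.47259356] 0.030497638638973073
scene -0.26 380 1.5337560523595568
scene -0.09 494 1.534730940211727
side -0.09 347 1.5343305463749772
```

1.534 rad, so I'll release and retreat upward.

Emit:
send_rows:
  rows:
    - [[0, 0, 0, 0], [0, 0, 0, 0], [0, 0, 0, 0], [0, 0, 0, 0], [0, 0, 0, 0], [0, 0, 0, 0], [0, 0, 0, 0], [0, 0, 0, 0]]
  grip: -1

```text
time_s: 11.65
ee_pos: [0.71, -0.1729, 0.1986]
eef_rot: [1.781, 1.571, -1.34]
force: [-0.1, 0.7, 0.3]
grip_width: 0.0908
```

Emit:
send_rows:
  rows:
    - [[0, 0, 10, 0], [0, 0, 20, 0], [0, 0, 20, 0], [0, 0, 20, 0], [0, 0, 20, 0], [0, 0, 20, 0], [0, 0, 0, 0], [0, 0, 0, 0]]

```text
time_s: 12.45
ee_pos: [0.71, -0.1728, 0.3083]
eef_rot: [2.753, 1.571, -0.368]
force: [-0.4, 0.6, -0.3]
grip_width: 0.0939
```

```bash
python3 tilt.py 9
```

```text
12.45 [ 0.71000444 -0.17284288  0.30830662] [-0.40688974  0.55505704 -0.32604592] 0.09394946930701711
scene -0.26 469 1.5320568429082055
scene -0.09 490 1.5331689743169084
side -0.09 348 1.535576098441972
```

View pics/scene9.png

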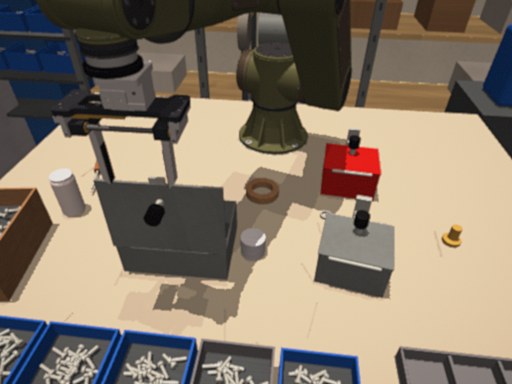

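View pics/side9.png

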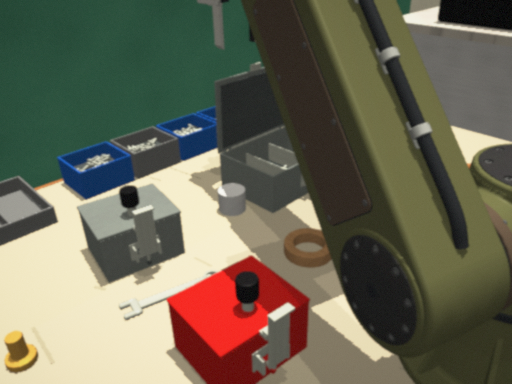

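The lid stands free in both views, with its knob at scene (154,211), and the gripper is clear above it. The small case's lever at side (146,230) is still upright.

```bash
python3 -c "
from station import ctrl
print(ctrl.hand_in())"
```

```text
the job is handed in; nothing more can be done
None
```

The larger case is open: I flipped its latch down first, then lifted the lid by its knob and left it standing at about 1.53 rad. I handed the job in at about 12.5 s, with the gripper open and clear above the lid.

- **Latch:** after the flip, the wrist view showed the lever lying down away from the case. I did not measure its angle, and it was hidden from view in the last pictures.
- **Lid:** after release, depth from both cameras gave 1.532 to 1.536 rad, the same as before I let go to within about 0.002 rad.
- **Forces:** readings at the end of each move stayed under about 9 N, and near zero once the gripper was clear.
- **Bystanders:** the last pictures show the smaller case and the red look-alike untouched, with their levers upright.

No check failed. The camera views differed by a few millimetres on the case position, which was within the clearances.

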